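Change over two curing boxes in a mosaic workshop

ROBOT

A 7-joint arm with a two-finger parallel gripper is mounted at the origin on the work surface. World frame = base frame: x ahead of the robot, y to its left, z up, the work surface at z = 0. Lengths are in m, angles in rad, forces in N, time in s.
With the tool pointing down it reaches from about 0.425 to 0.875 m from the base axis. Payload 9.9 kg.
Tool frame: the origin (TCP) lies midway between the tips of the shut fingers; the grasp point (between the pads) lies 19 mm behind it (manip.tcp_to_grasp is the z of the grasp point in the tool frame, in m); z points along the fingers, y is the line along which they close (so a half turn about z gives the same grasp; the last joint's range is limited). The gripper opens to 85 mm and grips with 20 to 120 N. Pads are 22 mm wide; open, the fingers measure 114 mm over their backs; the gripper's body (76 mm by 85 mm) begins 54 mm behind the grasp point. The pads swing forward as they close: fully open they stand 13 mm farther back than shut.
Start: joints at [1.161, 0.576, 0.025, 1.437, -0.015, 1.129, -0.057], TCP at [0.216, -0.639, 0.231] pointing down, gripper open.
Joint ranges: [-2.76, 2.76], [-0.34, 2.15], [-1.52, 1.57], [0.19, 2.46], [-1.09, 4.23], [0.17, 1.99], [-2.82, 2.82]. Speed limits (rad/s): [2.22, 2.22, 3.01, 3.01, 3.14, 3.14, 3.14].

INTERFACE

Orientations are given as a 3x3 rotation matrix whose columns are the frame's x, y, z axes.
In Python, from plant import monitor, viewer, manip gives the robot as it stands. The module is installed in compiled form; this text tells all that it offers.
- The arm moves only by the shell command python3 -m crank 'ROWS'. ROWS is JSON, a list of rows, each a list of 7 numbers: the turn, a rotation vector about the tool's x, y, z in rad, then the shift along the tool's x, y, z in cm, then the finger opening in cm, from 0 to 8.54. A call has 1 to 20 rows; each row is the pose to reach, as a shift and turn from the pose commanded when the call began, along the tool's axes at that moment; what a row does not reach only later rows make up. A row lasts 1/12 s, in which the tool goes at most 41.7 mm and 7.16 degrees, less where a joint would pass 70% of its speed; a pose out of reach is approached as far as the arm can. A call with a gripper value outside its range is refused whole. The fingers move at their own pace and stop on an object; the grip force is fixed at half the most. Time passes only in rows, so rows that repeat a pose let the fingers close. It gives the time, the measured TCP pose, the force, the opening and the grip force at its end, in the units of the state.
- monitor.get_obs(): the state, without advancing time (a new reading comes with each control period).
- viewer.grab_frame(name): name is "scene" or "top" or "wrist"; returns a dict with "pixels" (400x640x3 uint8, red, green, blue), "z_map" (400x640 float32, m along the optical axis (not along the pixel's ray), 0 where there is no reading), "intrinsics" (3x3 intrinsics, pixels), "k1" (the pictures are not rectified: a ray, as slopes to the right and down, at radius r is drawn at 1 + k1 r^2 times it, then the intrinsics apply), "rvec" (rotation vector, rad) and "tvec" (3), from world to camera coordinates, as OpenCV has them; the wrist camera has in their place "mount" (4x4, takes a point from camera to tool coordinates, whose origin is the TCP and whose axes are the flange's). Camera axes: x right, y down, z forward; pixel columns grow to the right and rows downward; lengths in m; the calibration is good to about 2 mm. A picture is of the moment at which its call begins: read the wrist's pose just before it.
- manip.job_done(): hands the job in; it is judged then, once.
Trained networks look in a picture, given as the dict that the camera call returned (one of the last four; its "shot" number tells which), for a name from the list of things; names that differ only in an ending like _2 or _b are one class to them, and where a whole thing is asked for, a point or a joint stands for the part that bears it (a point fixed in the world has none). Each returns a list of dicts, best first, with "confidence" (0 to 1); they miss things now and then, are a little off and sometimes report something else, mostly with a low value. They report only what shows in the picture. A call takes as long as a camera call.
- viewer.recognise(picture, query): "position" ([row, column] in pixels, amid what is visible of it).
- viewer.masks_of(picture, query): "region" (400x640 bool, what is visible of it) and "position" ([row, column] in pixels, amid what is visible of it).
The state is a dict: "clock": time; "joints": joint angles; "qvel": joint speeds; "effort": joint torques, N m; "ee_pos": TCP position; "ee_rot": TCP orientation; "force": force on the tool from outside, world axes, zero at the start; "wrist_torque": the same for the moment, N m; "opening": finger opening in m; "grip_force": force on a finger pad.
Only numpy, scipy, OpenCV 4.12 (cv2) and the standard library are available. Lean on these libraries where they do the work, as an engineer would, in place of code of your own. Each camera call takes 0.05 s, during which the arm holds its last target. There are 200 camera calls.

TASK

Two curing boxes with drop-front doors stand on the bench, a wide one and a narrow one. The batch in the wide box is cured: pull its door all the way down to its stop so that the bangles can cool. The narrow box has just been loaded: push its door up until it is fully shut, and leave both doors so.

Things in the scene. Friction and masses are not known exactly. Their poses are not given: they have to be found in the camera images.
- wide_door (a joint): Angle of the wide box's drop-front door (aluminium frame, clear pane, 230 mm wide, 125 high, 12 thick), hinged at its bottom edge 60 mm above the table. 0 = shut, upright; grows as it comes down towards the robot, to 1.3 rad (75 degrees, sloping a little) at its stop. Starts shut or a few degrees ajar. Stiff hinge: stays where left; takes 1 to 5 N at the handle.
- wide_handle (a point): Mid-point of the wide box's door handle: level dark steel bar, 10 mm thick, 110 long, on two slanted arms. Axes turn with the door: y along bar and hinge, z from hinge to free edge, x to inner face (shut: z up, x into the box). Hinge line: 30 mm along +x, 170 along -z. Free edge 43 along -z, outer face 18 along +x. Bar height: 230 mm shut, about 77 fully down. Fixed white box, 240 wide, 190 high.
- narrow_door (a joint): Angle of the narrow box's drop-front door (aluminium frame, clear pane, 160 mm wide, 125 high, 12 thick), hinged at its bottom edge 60 mm above the table. 0 = shut, upright; grows as it comes down towards the robot, to 1.3 rad (75 degrees, sloping a little) at its stop. Starts hanging open, at 0.8 to 1.25 rad. Stiff hinge: stays where left; takes 1 to 5 N at the handle.
- narrow_handle (a point): Mid-point of the narrow box's door handle: level dark steel bar, 10 mm thick, 110 long, on two slanted arms. Axes turn with the door: y along bar and hinge, z from hinge to free edge, x to inner face (shut: z up, x into the box). Hinge line: 30 mm along +x, 170 along -z. Free edge 43 along -z, outer face 18 along +x. Bar height: 230 mm shut, about 77 fully down. Fixed white box, 170 wide, 190 high.

How it is judged:
At the end, for the whole second after the job is handed in: The wide box's door is down within 0.18 rad (10 degrees) of its stop at 1.3 rad, the narrow box's door is up within 0.18 rad (10 degrees) of shut, and both are at rest (value of joint wide_door above 1.12 rad and value of joint narrow_door below 0.18 rad and velocity of joint wide_door between -0.1 and 0.1 rad/s and velocity of joint narrow_door between -0.1 and 0.1 rad/s); the robot touches nothing.
It also fails if it takes over 54 s, if anything falls off the work surface, if the arm or the gripper's body presses on something with over 40 N, if the wrist force passes 120 N, or if a joint passes its speed limit or range.

## Working session

There is one attempt and no reset: what is moved stays moved. The work goes in short steps, Python scripts to look and compute and a shell command to move; the robot and the scene stay as the last step left them, time stands still between calls to the robot, and variables do not carry over. Pictures are saved under pics/ and viewed, at most 10 in all, crops included, and the job is handed in when it is done.

```bash
mkdir -p pics
cat > h.py <<'E'
import numpy as np, cv2
from plant import monitor, viewer, manip
def pts(f, mask=None):
    K=np.array(f["intrinsics"]);z=f["z_map"];m=(z>0) if mask is None else (mask&(z>0))
    r,c=np.nonzero(m)
    u=cv2.undistortPoints(np.stack([c,r],1).astype(float)[:,None],K,np.array([f["k1"],0,0,0.]))[:,0]
    Z=z[r,c][:,None];P=np.hstack([u*Z,Z])
    R=cv2.Rodrigues(np.array(f["rvec"],float))[0]
    return (P-np.array(f["tvec"]).ravel())@R, r,c
E
python3 - <<'E'
from h import *
o=monitor.get_obs();print(o["ee_pos"],np.round(o["ee_rot"],3),o["clock"])
ims=[]
for n in("scene","top"):
    f=viewer.grab_frame(n);cv2.imwrite(f"pics/{n}0.png",f["pixels"][:,:,::-1])
    for q in("wide_handle","narrow_handle","wide_door","narrow_door"):
        for d in viewer.masks_of(f,q)[:2]:
            P,_,_=pts(f,d["region"])
            if len(P): print(n,q,d["confidence"],np.round(d["position"]),len(P),np.round(np.median(P,0),3),np.round(np.percentile(P,[5,95],axis=0),3).tolist())
E
```

```text
[ 0.21589376 -0.63907058  0.23044754] [[ 0.947  0.32  -0.001]
 [ 0.32  -0.947  0.002]
 [-0.    -0.002 -1.   ]] 0.0
scene wide_handle 0.62 [222. 436.] 1323 [0.645 0.222 0.187] [[0.619, 0.126, 0.175], [0.655, 0.317, 0.234]]
scene narrow_handle 0.64 [159. 262.] 2336 [ 0.549 -0.186  0.09 ] [[0.471, -0.26, 0.074], [0.59, -0.118, 0.105]]
scene wide_door 0.91 [220. 433.] 1289 [0.645 0.222 0.187] [[0.619, 0.128, 0.175], [0.655, 0.321, 0.234]]
scene wide_door 0.45 [160. 260.] 2548 [ 0.546 -0.185  0.09 ] [[0.465, -0.26, 0.073], [0.592, -0.117, 0.105]]
scene narrow_door 0.63 [161. 263.] 2560 [ 0.546 -0.185  0.09 ] [[0.464, -0.26, 0.072], [0.593, -0.118, 0.106]]
top wide_handle 0.7 [198. 192.] 1934 [0.643 0.218 0.186] [[0.615, 0.115, 0.085], [0.651, 0.322, 0.232]]
top narrow_handle 0.79 [239. 406.] 4931 [ 0.558 -0.191  0.085] [[0.466, -0.263, 0.064], [0.619, -0.121, 0.104]]
top wide_door 0.93 [196. 191.] 2076 [0.643 0.221 0.185] [[0.615, 0.114, 0.07], [0.653, 0.324, 0.232]]
top narrow_door 0.55 [242. 408.] 5248 [ 0.557 -0.192  0.085] [[0.464, -0.263, 0.062], [0.621, -0.12, 0.104]]
```

View pics/scene0.png

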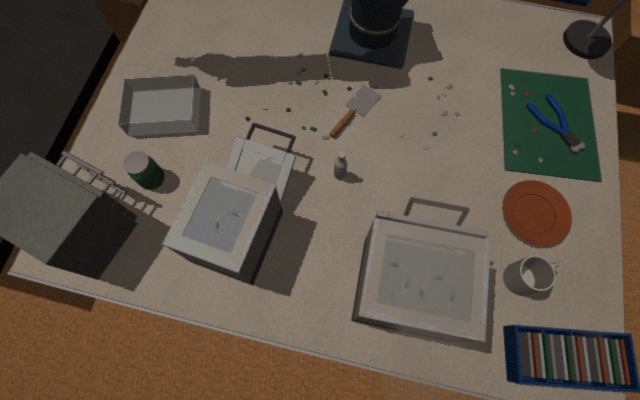

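View pics/top0.png

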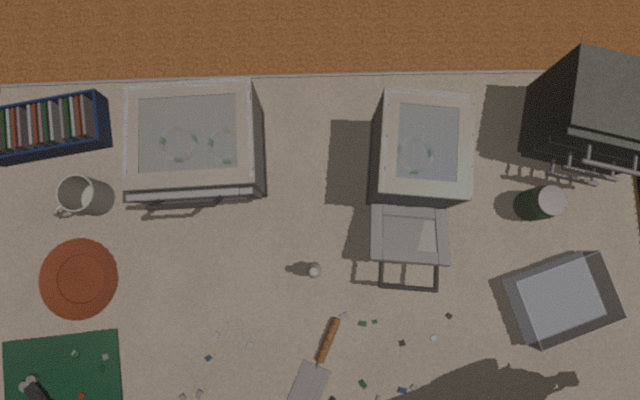

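Run:
```python
from h import *
f=viewer.grab_frame("top")
for q in("wide_door","narrow_door"):
    d=viewer.masks_of(f,q)[0]
    P,r,c=pts(f,d["region"]); rgb=f["pixels"][r,c].astype(int); dark=rgb.max(1)<90
    B=P[dark]
    if q=="wide_door": B=B[B[:,2]>.21]
    else: B=B[B[:,0]<np.percentile(B[:,0],60)]
    print(q,len(B),np.round(B.mean(0),3),np.round(np.percentile(B,[3,97],axis=0),3).tolist())
    m=B[:,:2].mean(0);rect=cv2.minAreaRect((B[:,:2]*1000).astype(np.float32));print(rect)
    w=np.linalg.svd(B[:,:2]-m,full_matrices=False)[2][0];print("dir",w,np.degrees(np.arctan(-w[0]/w[1])))
```

```text
wide_door 447 [0.618 0.22  0.23 ] [[0.613, 0.163, 0.218], [0.626, 0.276, 0.234]]
((621.2918701171875, 220.97607421875), (16.220909118652344, 118.25048828125), 2.275853157043457)
dir [-0.03676204  0.99932405] 2.106784524334184Traceback (most recent call last):
  File "<stdin>", line 4, in <module>
IndexError: list index out of range
```

The scene picture shows the narrow box (centre about 240,195) with its door hanging open, handle bar near (270,130), and the wide box at the right with its bar near (437,205). The top picture shows the narrow bar at (408,290) and the wide bar at (187,203). Both bars are free from above.

```bash
cat > door.py <<'E'
from h import *
f=viewer.grab_frame("top")
ds=viewer.masks_of(f,"narrow_handle") or viewer.masks_of(f,"narrow_door")
P,r,c=pts(f,ds[0]["region"]); dark=f["pixels"][r,c].max(1)<90
B=P[dark]; B=B[(B[:,2]>.05)]
lo=np.percentile(B[:,0],3); 
for _ in range(3):
    w=np.cov(B[:,:2].T); 
    B2=B[B[:,0]<lo+.016]; 
B=B2
m=B.mean(0);w=np.linalg.svd(B[:,:2]-m[:2],full_matrices=False)[2][0]
print(ds[0]["confidence"],len(B),m.round(4),np.percentile(B,[3,97],axis=0).round(3).tolist(),"yaw",np.degrees(np.arctan(-w[0]/w[1])))
# fit plane to door's light frame
L=P[~dark]; L=L[(L[:,2]>.05)]
cc=np.median(L,0);
for k in range(5):
    n=np.linalg.svd(L-L.mean(0),full_matrices=False)[2][2]; d=abs((L-L.mean(0))@n); L=L[d<max(2*np.median(d),.002)]
print("normal",n.round(3),L.mean(0).round(3),len(L))
E
python3 door.py
python3 - <<'E'
import cv2
im=cv2.imread('pics/top0.png')[190:310,340:480];cv2.imwrite('pics/c0.png',cv2.resize(im,None,fx=4,fy=4))
E
```

```text
0.94 261 [ 0.4615 -0.1859  0.0988] [[0.453, -0.238, 0.096], [0.469, -0.128, 0.101]] yaw -4.1687470387496415
normal [-0.364  0.042 -0.93 ] [ 0.566 -0.193  0.083] 3706
```

View pics/c0.png

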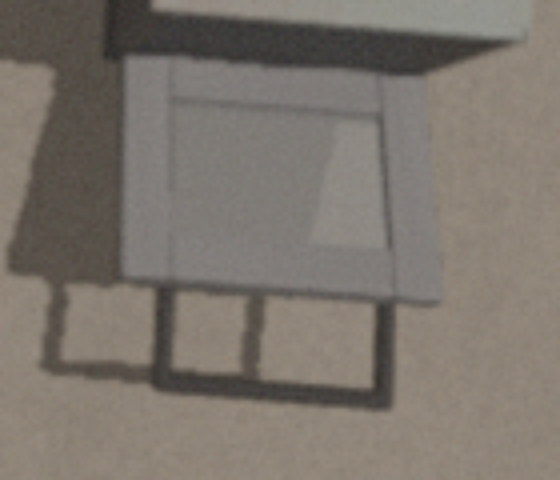

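The crop shows the narrow bar between its two arms at about crop rows 385 to 400, with clear space between the bar and the free edge. I measure the door at about 1.2 rad, with the bar centre at (0.46, -0.186, 0.095).

```bash
python3 -m crank '[[0,0,0,0,0,-4,5],[0,0,-1.166,38,-35,-5,5],[0,0,-1.166,38,-35,-5,5],[0,0,-1.166,38,-35,-5,5],[0,0,-1.166,38,-35,-5,5],[0,0,-1.166,38,-35,-5,5],[0,0,-1.166,38,-35,-5,5],[0,0,-1.166,38,-35,-5,5],[0,0,-1.166,38,-35,-5,5],[0,0,-1.166,38,-35,-5,5],[0,0,-1.166,38,-35,-5,5],[0,0,-1.166,38,-35,-5,5],[0,0,-1.166,38,-35,-5,5],[0,0,-1.166,38,-35,-5,5],[0,0,-1.166,38,-35,-5,5],[0,0,-1.166,38,-35,-5,5],[0,0,-1.166,38,-35,-5,5],[0,0,-1.166,38,-35,-5,5]]'
cat > go.py <<'E'
from h import *; import sys
t=np.array(eval(sys.argv[1]));o=monitor.get_obs();R=np.array(o["ee_rot"])
print("t",o["clock"],"pos",np.round(o["ee_pos"],4),"yhead",np.degrees(np.arctan2(R[1,1],R[0,1])).round(1),"zax",R[:,2].round(3),"F",np.round(o["force"],1),"open",o["opening"],o["grip_force"],"j",np.round(o["joints"],2))
for p in np.atleast_2d(t): print(p.round(3),"shift cm",(R.T@(p-o["ee_pos"])*100).round(2))
E
python3 go.py '[.4615,-.186,.076]'
```

```text
clock: 2.25
ee_pos: [0.4633, -0.1878, 0.2812]
ee_rot: [[0.081, 0.997, -0.0], [0.997, -0.081, -0.001], [-0.001, -0.0, -1.0]]
force: [0.0, -0.5, 0.8]
opening: 0.0498
grip_force: 0.0
t 2.25 pos [ 0.4633 -0.1878  0.2812] yhead -4.7 zax [-0.    -0.001 -1.   ] F [ 0.  -0.5  0.8] open 0.049791570875324376 0.0 j [ 0.6   0.29 -0.4   1.8   0.13  1.08  0.07]
[ 0.462 -0.186  0.076] shift cm [ 0.18 -0.19 20.52]
```

```bash
python3 -m crank '[[0,0,0,0.2,-0.2,4,5],[0,0,0,0.2,-0.2,8,5],[0,0,0,0.2,-0.2,12,5],[0,0,0,0.2,-0.2,15,5],[0,0,0,0.2,-0.2,18,5],[0,0,0,0.2,-0.2,20.5,5],[0,0,0,0.2,-0.2,20.5,5],[0,0,0,0.2,-0.2,20.5,0],[0,0,0,0.2,-0.2,20.5,0],[0,0,0,0.2,-0.2,20.5,0],[0,0,0,0.2,-0.2,20.5,0],[0,0,0,0.2,-0.2,20.5,0],[0,0,0,0.2,-0.2,20.5,0]]'
python3 - <<'E'
import numpy as np
# arc shifts of bar from start angle
R=np.hypot(.17,.03);a=np.arctan2(.03,.17)
def p(t):return np.array([-R*np.sin(t+a),R*np.cos(t+a)])*100
for t0,n in((1.198,0),(0.02,1.32)):
    for t in np.linspace(t0,n,16): print(np.round(t,2),(p(t)-p(t0)).round(2))
E
```

```text
clock: 3.33
ee_pos: [0.4605, -0.1847, 0.0774]
ee_rot: [[0.081, 0.997, -0.002], [0.997, -0.081, -0.001], [-0.001, -0.002, -1.0]]
force: [-6.9, -0.3, 1.1]
opening: 0.0079
grip_force: 58.4
1.2 [0. 0.]
1.12 [0.33 1.34]
1.04 [0.76 2.65]
0.96 [1.29 3.92]
0.88 [1.92 5.14]
0.8 [2.65 6.31]
0.72 [3.47 7.42]
0.64 [4.38 8.46]
0.56 [5.37 9.42]
0.48 [ 6.42 10.3 ]
0.4 [ 7.55 11.1 ]
0.32 [ 8.74 11.8 ]
0.24 [ 9.98 12.4 ]
0.16 [11.26 12.91]
0.08 [12.58 13.31]
0.0 [13.92 13.6 ]
0.02 [0. 0.]
0.11 [-1.45 -0.35]
0.19 [-2.87 -0.83]
0.28 [-4.24 -1.43]
0.37 [-5.56 -2.14]
0.45 [-6.8  -2.97]
0.54 [-7.97 -3.9 ]
0.63 [-9.06 -4.93]
0.71 [-10.05  -6.04]
0.8 [-10.95  -7.24]
0.89 [-11.73  -8.52]
0.97 [-12.4   -9.85]
1.06 [-12.96 -11.24]
1.15 [-13.39 -12.67]
1.23 [-13.7  -14.14]
1.32 [-13.87 -15.62]
```

```bash
python3 -m crank '[[0,0,0,0,0.15,-0.7,0],[0,0,0,0,0.3,-1.3,0],[0,0,0,0,0.5,-2,0],[0,0,0,0,0.8,-2.7,0],[0,0,0,0,1,-3.3,0],[0,0,0,0,1.3,-3.9,0],[0,0,0,0,1.6,-4.5,0],[0,0,0,0,1.9,-5.1,0],[0,0,0,0,2.3,-5.7,0],[0,0,0,0,2.65,-6.3,0]]'
```

```text
clock: 4.17
ee_pos: [0.4857, -0.1874, 0.1404]
ee_rot: [[0.081, 0.997, -0.005], [0.997, -0.081, -0.001], [-0.002, -0.005, -1.0]]
force: [-8.8, -2.8, -0.9]
opening: 0.0077
grip_force: 58.4
```

```bash
python3 -m crank '[[0,0,0,0,0.4,-0.6,0],[0,0,0,0,0.8,-1.1,0],[0,0,0,0,1.25,-1.65,0],[0,0,0,0,1.7,-2.15,0],[0,0,0,0,2.2,-2.65,0],[0,0,0,0,2.7,-3.1,0],[0,0,0,0,3.25,-3.6,0],[0,0,0,0,3.8,-4,0],[0,0,0,0,4.35,-4.4,0],[0,0,0,0,4.9,-4.8,0],[0,0,0,0,5.5,-5.15,0],[0,0,0,0,6.1,-5.5,0],[0,0,0,0,6.7,-5.8,0],[0,0,0,0,7.35,-6.1,0],[0,0,0,0,8,-6.35,0],[0,0,0,0,8.6,-6.6,0],[0,0,0,0,9.3,-6.8,0],[0,0,0,0,9.9,-7,0]]'
```

```text
clock: 5.67
ee_pos: [0.5863, -0.1985, 0.2125]
ee_rot: [[0.083, 0.997, 0.001], [0.997, -0.083, -0.006], [-0.006, 0.001, -1.0]]
force: [-7.8, -10.5, 7.1]
opening: 0.0078
grip_force: 61.6
```

```bash
python3 -m crank '[[0,0,0,0,0.4,-0.1,0],[0,0,0,0,0.8,-0.2,0],[0,0,0,0,1.2,-0.25,0],[0,0,0,0,1.3,-0.25,0],[0,0,0,0,1.3,-0.25,0]]'
python3 - <<'E'
from h import *
f=viewer.grab_frame("scene");cv2.imwrite("pics/s1.png",f["pixels"][:,:,::-1])
E
```

```text
clock: 6.08
ee_pos: [0.599, -0.1998, 0.2156]
ee_rot: [[0.083, 0.997, 0.001], [0.997, -0.083, -0.006], [-0.006, 0.001, -1.0]]
force: [-11.7, -10.2, 16.9]
opening: 0.008
grip_force: 62.0
```

View pics/s1.png

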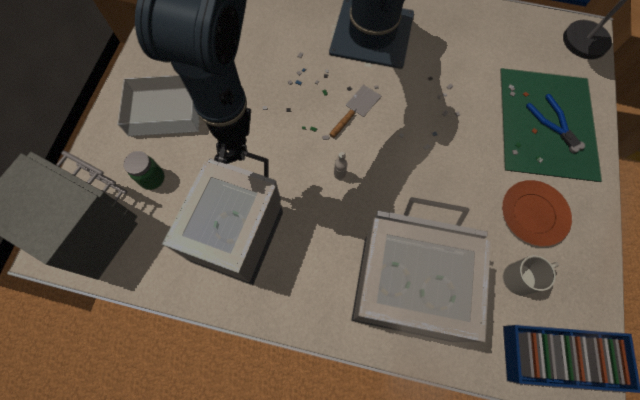

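The narrow door now stands up against its box, with the gripper on its bar at about (235,150). I will open the fingers and lift off, keeping clear of the bar.

```bash
python3 -m crank '[[0,0,0,0,0,0,2.5],[0,0,0,0,0,0,2.5],[0,0,0,0,0,0,2.5],[0,0,0,0,0,0,2.5],[0,0,0,0,0,-3,2.5],[0,0,0,0,0,-6,2.5],[0,0,0,0,0,-9,3.5],[0,0,0,0,0,-10,4.5]]'
python3 - <<'E'
from h import *
f=viewer.grab_frame("scene")
P,r,c=pts(f);g=f["pixels"][r,c].max(1)
s=(P[:,0]>.52)&(P[:,0]<.64)&(P[:,1]>-.27)&(P[:,1]<-.1)&(P[:,2]>.215)&(P[:,2]<.245)
B=P[s];print("narrow bar",len(B),B.mean(0).round(4),np.percentile(B,[5,95],axis=0).round(3).tolist())
s=(P[:,0]>.5)&(P[:,0]<.66)&(P[:,1]>.14)&(P[:,1]<.3)&(P[:,2]>.22)&(P[:,2]<.245)
B=P[s];print("wide bar",len(B),B.mean(0).round(4),np.percentile(B,[5,95],axis=0).round(3).tolist())
E
python3 go.py '[[.618,.22,.30],[.618,.22,.211]]'
```

```text
clock: 6.8
ee_pos: [0.602, -0.1945, 0.3166]
ee_rot: [[0.078, 0.997, 0.006], [0.997, -0.078, -0.001], [-0.0, 0.006, -1.0]]
force: [0.2, 1.0, 0.6]
opening: 0.045
grip_force: 0.0
narrow bar 286 [ 0.6033 -0.1907  0.2319] [[0.596, -0.25, 0.218], [0.613, -0.138, 0.237]]
wide bar 321 [0.6217 0.2216 0.2315] [[0.616, 0.167, 0.226], [0.626, 0.276, 0.235]]
t 6.85 pos [ 0.6022 -0.1946  0.3168] yhead -4.5 zax [ 0.007 -0.001 -1.   ] F [0.5 0.9 2. ] open 0.045114081490785767 0.0 j [ 0.47  0.47 -0.38  1.42  0.17  1.28  0.  ]
[0.618 0.22  0.3  ] shift cm [41.46 -1.68  1.64]
[0.618 0.22  0.211] shift cm [41.47 -1.74 10.54]
```

```bash
python3 -m crank '[[0,0,-0.115,41.5,-1.6,0,4],[0,0,-0.115,41.5,-1.6,0,4],[0,0,-0.115,41.5,-1.6,0,4],[0,0,-0.115,41.5,-1.6,0,4],[0,0,-0.115,41.5,-1.6,0,4],[0,0,-0.115,41.5,-1.6,0,4],[0,0,-0.115,41.5,-1.6,0,4],[0,0,-0.115,41.5,-1.6,0,4],[0,0,-0.115,41.5,-1.6,0,4],[0,0,-0.115,41.5,-1.6,0,4],[0,0,-0.115,41.5,-1.6,0,4],[0,0,-0.115,41.5,-1.6,0,4],[0,0,-0.115,41.5,-1.6,0,4],[0,0,-0.115,41.5,-1.6,0,4]]';python3 go.py '[.620,.221,.212]'
```

```text
clock: 8.02
ee_pos: [0.6173, 0.2183, 0.3113]
ee_rot: [[-0.034, 0.999, -0.0], [0.999, 0.034, -0.001], [-0.001, -0.001, -1.0]]
force: [-0.8, -0.5, 0.3]
opening: 0.0403
grip_force: 0.0
t 8.0167 pos [0.6173 0.2183 0.3113] yhead 2.0 zax [-0.    -0.001 -1.   ] F [-0.8 -0.5  0.3] open 0.040292525482963734 0.0 j [-0.15  0.52 -0.46  1.35  0.23  1.32 -0.58]
[0.62  0.221 0.212] shift cm [0.27 0.28 9.93]
```

```bash
python3 -m crank '[[0,0,0,0.3,0.3,4,4],[0,0,0,0.3,0.3,7,4],[0,0,0,0.3,0.3,9.9,4],[0,0,0,0.3,0.3,9.9,4],[0,0,0,0.3,0.3,9.9,0],[0,0,0,0.3,0.3,9.9,0],[0,0,0,0.3,0.3,9.9,0],[0,0,0,0.3,0.3,9.9,0],[0,0,0,0.3,0.3,9.9,0],[0,0,0,0.3,0.3,9.9,0]]'
```

```text
clock: 8.85
ee_pos: [0.6209, 0.2229, 0.2153]
ee_rot: [[-0.035, 0.999, 0.003], [0.999, 0.035, 0.001], [0.0, 0.003, -1.0]]
force: [-2.1, -2.6, 7.2]
opening: 0.0073
grip_force: 59.0
```

```bash
python3 -m crank '[[0,0,0,0,-0.7,0.1,0],[0,0,0,0,-1.45,0.3,0],[0,0,0,0,-2.15,0.55,0],[0,0,0,0,-2.85,0.8,0],[0,0,0,0,-3.55,1.1,0],[0,0,0,0,-4.25,1.4,0],[0,0,0,0,-4.9,1.75,0],[0,0,0,0,-5.55,2.1,0],[0,0,0,0,-6.2,2.5,0],[0,0,0,0,-6.8,2.95,0],[0,0,0,0,-7.4,3.4,0],[0,0,0,0,-8,3.9,0],[0,0,0,0,-8.5,4.4,0],[0,0,0,0,-9.05,4.9,0]]'
```

```text
clock: 10.02
ee_pos: [0.5294, 0.2199, 0.1633]
ee_rot: [[-0.036, 0.999, 0.001], [0.999, 0.036, 0.0], [0.0, 0.001, -1.0]]
force: [9.8, 0.0, -4.6]
opening: 0.0078
grip_force: 58.5
```

```bash
python3 -m crank '[[0,0,0,0,-0.5,0.55,0],[0,0,0,0,-1,1.1,0],[0,0,0,0,-1.45,1.7,0],[0,0,0,0,-1.9,2.3,0],[0,0,0,0,-2.3,2.95,0],[0,0,0,0,-2.65,3.6,0],[0,0,0,0,-3,4.25,0],[0,0,0,0,-3.35,4.9,0],[0,0,0,0,-3.65,5.6,0],[0,0,0,0,-3.9,6.3,0],[0,0,0,0,-4.1,7,0],[0,0,0,0,-4.3,7.7,0],[0,0,0,0,-4.5,8.45,0],[0,0,0,0,-4.65,9.2,0],[0,0,0,0,-4.7,9.7,0],[0,0,0,0,-4.8,10.1,0],[0,0,0,0,-4.8,10.3,0]]'
python3 - <<'E'
from h import *
f=viewer.grab_frame("scene");cv2.imwrite("pics/s2.png",f["pixels"][:,:,::-1])
E
```

```text
clock: 11.43
ee_pos: [0.4864, 0.2187, 0.0664]
ee_rot: [[-0.034, 0.999, 0.011], [0.999, 0.034, 0.002], [0.002, 0.011, -1.0]]
force: [-4.6, -14.9, 96.6]
opening: 0.0074
grip_force: 68.6
```

View pics/s2.png

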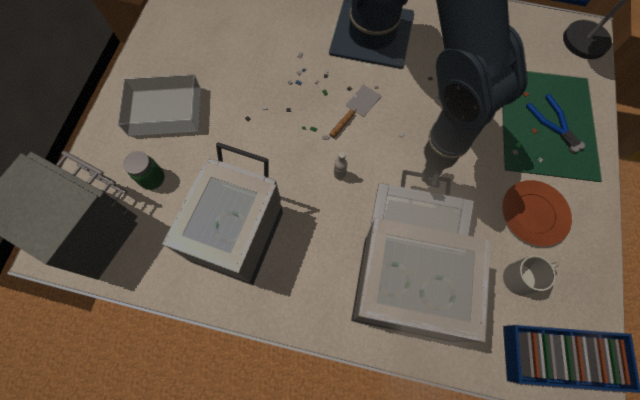

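The wide door is down, with its bar at about (430,178), and the arm is pressing on the stop with about 97 N. I will back off first, then release and lift.

```bash
python3 -m crank '[[0,0,0,0,0,-0.4,0],[0,0,0,0,0,-0.5,0],[0,0,0,0,0,-0.5,3.5],[0,0,0,0,0,-0.5,3.5],[0,0,0,0,0,-0.5,3.5],[0,0,0,0,0,-0.5,3.5],[0,0,0,0,0,-3,3.5],[0,0,0,0,0,-7,3.5],[0,0,0,0,0,-11,3.5],[0,0,0,0,0,-15,3.5],[0,0,0,0,0,-19,3.5],[0,0,0,0,0,-22,3.5],[0,0,0,0,0,-22,3.5],[0,0,0,0,0,-22,3.5]]'; python3 go.py '[.5,.2,.3]'
python3 - <<'E'
from h import *
f=viewer.grab_frame("scene");cv2.imwrite("pics/s3.png",f["pixels"][:,:,::-1])
for q in("wide_door","narrow_door"):
    for d in viewer.masks_of(f,q)[:2]:
        P,r,c=pts(f,d["region"]);print(q,d["confidence"],d["position"],np.percentile(P,[5,50,95],axis=0).round(3).tolist())
        L=P[(f["pixels"][r,c].max(1)>100)]
        for k in range(5):
            n=np.linalg.svd(L-L.mean(0),full_matrices=False)[2][2]; e=abs((L-L.mean(0))@n); L=L[e<max(2*np.median(e),.002)]
        print("normal",n.round(3),"angle",np.arctan2(abs(n[2]),np.hypot(n[0],n[1])).round(3),len(L))
P,r,c=pts(f)
s=(P[:,0]>.52)&(P[:,0]<.64)&(P[:,1]>-.27)&(P[:,1]<-.1)&(P[:,2]>.215)&(P[:,2]<.245)
B=P[s];print("narrow bar",len(B),B.mean(0).round(4),np.percentile(B,[5,95],axis=0).round(3).tolist())
E
```

```text
clock: 12.65
ee_pos: [0.4815, 0.2186, 0.282]
ee_rot: [[-0.036, 0.999, 0.002], [0.999, 0.036, 0.001], [0.001, 0.002, -1.0]]
force: [0.3, -0.1, -0.1]
opening: 0.0348
grip_force: 0.0
t 12.65 pos [0.4815 0.2186 0.282 ] yhead 2.1 zax [ 0.002  0.001 -1.   ] F [ 0.3 -0.1 -0.1] open 0.03480013928880073 0.0 j [-0.15  0.34 -0.51  1.73  0.18  1.11 -0.68]
[0.5 0.2 0.3] shift cm [-1.92  1.79 -1.79]
wide_door 0.59 [206.8, 424.8] [[0.492, 0.12, 0.069], [0.573, 0.223, 0.08], [0.614, 0.322, 0.093]]
normal [0.314 0.009 0.949] angle 1.251 2021
narrow_door 0.65 [155.3, 242.1] [[0.595, -0.263, 0.184], [0.613, -0.197, 0.195], [0.631, -0.136, 0.236]]
normal [-0.056  0.005  0.998] angle 1.514 230
narrow bar 303 [ 0.6027 -0.1943  0.2321] [[0.594, -0.251, 0.219], [0.612, -0.138, 0.237]]
```

View pics/s3.png

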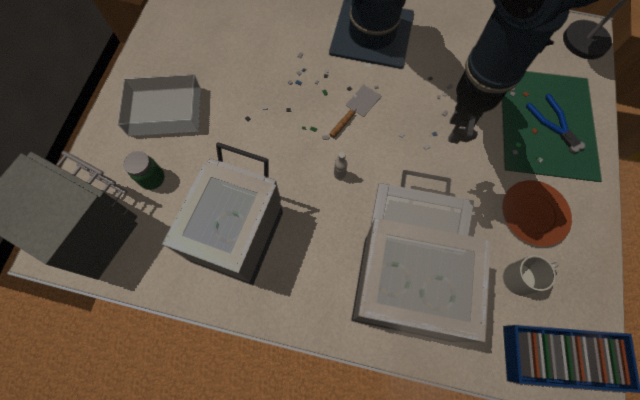

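The picture shows the wide door lying open, with its bar at about (428,180), and the narrow door upright with its bar at (243,158). The arm is clear of both. The wide door measures about 1.25 rad. The narrow bar's top is at 237 mm, which means that door is shut.

```bash
python3 -c "
from plant import manip;print(manip.job_done())"
```

```text
the job is handed in; nothing more can be done
None
```

I handed the job in at about 12.7 s: the wide door is down at its stop (measured about 1.25 rad), the narrow door is shut (judged from its bar height), and the arm is clear of both; no verdict came back.

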